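# Set the sorting chute over the bolt bin

## Robot

A 6-joint arm with a two-finger parallel gripper is mounted at the origin on the work surface. World frame = base frame: x ahead of the robot, y to its left, z up, the work surface at z = 0. Lengths are in m, angles in rad, forces in N, time in s.
With the tool pointing down it reaches from about 0.375 to 0.9 m from the base axis. Payload 3.1 kg.
Tool frame: the origin (TCP) lies midway between the tips of the shut fingers; the grasp point (between the pads) lies 19 mm behind it; y points along the fingers, x is the direction in which the jaws open and shut, and the axes are right-handed (so a half turn about y gives the same grasp; the last joint's range is limited). The gripper opens to 87 mm and grips with 3 to 60 N. Pads are 19 mm wide; open, the fingers measure 117 mm over their backs; the gripper's body (75 mm by 190 mm) begins 51 mm behind the grasp point.
Start: joints at [1.087, 0.527, 1.433, -0, 1.181, -0.178], TCP at [0.188, 0.596, 0.185] pointing down, gripper open.
Joint ranges: [-3.08, 3.08], [-0.75, 2.2], [0.22, 2.44], [-1.43, 4.57], [0, 2.65], [-2.85, 2.85]. Speed limits (rad/s): [2.79, 2.79, 3.14, 3.14, 3.14, 3.14].

## Interface

Orientations are given as a unit quaternion [x, y, z, w].
In Python, from rig import * gives the robot as it stands.
- The arm moves only by the tool jog_arm, never from a script. Its argument "series" is a list of rows, each a list of 7 numbers: the shift along the tool's x, y, z in mm, then the turn, a rotation vector about the tool's x, y, z in rad, then the gripper's target within -1 to 1 (shut at 1, half-way at 0, fully open at -1). A call has 1 to 20 rows; each row is the pose to reach, as a shift and turn from the pose commanded when the call began, along the tool's axes at that moment; what a row does not reach only later rows make up. A row lasts 1/8 s, in which the tool goes at most 62.5 mm and 10.7 degrees, less where a joint would pass 70% of its speed; a pose out of reach is approached as far as the arm can. A call with a gripper value outside its range is refused whole. The fingers move at their own pace and stop on an object; "grip_force" is the grip in N (left out, the last holds). Time passes only in rows, so rows that repeat a pose let the fingers close. It gives the time, the measured TCP pose, the force and the opening at its end, in the units of the state.
- get_obs(): the state, without advancing time (a new reading comes with each control period).
- camera(name): name is "scene" or "top" or "wrist"; returns a dict with "img" (384x512x3 uint8, red, green, blue), "depth" (384x512 float32, m along the optical axis (not along the pixel's ray), 0 where there is no reading), "camera_matrix" (3x3 intrinsics, pixels), "D" ([k1, k2, p1, p2, k3] as OpenCV has them; the pictures are not rectified), "rvec" (rotation vector, rad) and "tvec" (3), from world to camera coordinates, as OpenCV has them. Camera axes: x right, y down, z forward; pixel columns grow to the right and rows downward; lengths in m; the calibration is good to about 2 mm. A picture is of the moment at which its call begins.
- hand_in(): hands the job in, once; it reports no verdict.
The state is a dict: "time": time; "q": joint angles; "joint_velocities": joint speeds; "joint_torque": joint torques, N m; "position": TCP position; "tool_rot": TCP orientation; "ft_force": force on the tool from outside, world axes, zero at the start; "moment": the same for the moment, N m; "grip_width": finger opening in m.
Only numpy, scipy, OpenCV 4.12 (cv2) and the standard library are available. Lean on these libraries where they do the work, as an engineer would, in place of code of your own. Each camera call takes 0.05 s, during which the arm holds its last target.

## Task

On the wooden sorting rack a small metal chute rides on a notched rail, with clear bins of hardware standing side by side along it. Squeeze the chute's two upright levers together and, keeping them squeezed, slide the chute along the rail until it points into the middle of the bin of long hex bolts; then let go so that it locks in that notch.

Things in the scene. Friction and masses are not known exactly. Their poses are not given: they have to be found in the camera images.
- chute_grip (a point): Midpoint between the black outer pads of the chute's two upright levers, 122 mm above the table; rides with the chute. x: from lever to lever, towards the bins (squeeze along it); y: along the rail (slide along it). Pads 26 mm wide, 99 to 141 mm high; 59 mm over their outer faces at rest, 38 mm squeezed. Nothing within 60 mm around them is higher than 90 mm. The trough juts to +x.
- lever (a joint): Angle (rad) of the near lever; the other is geared to it and mirrors it. 0 = at rest, teeth home in a notch; free of the notch above 0.11; 0.22 = fully squeezed, at its stop. Springs push back with some 6 N at each pad when fully squeezed. Let go between two notches, the teeth ride on the rail and it stays near 0.1.
- bolt_bin_mouth (a point): Centre of the open mouth, 48 mm above the table, of the clear bin (100 mm across the rail, 66 mm along it, 36 mm high) that holds long hex bolts. x: away from the rail; y: along it. Four like bins stand along the rail in changing order: hex bolts, light bulbs, angle brackets, flat washers.
- rail_mid (a point): Middle of the fixed steel rail's top, 52 mm above the table; y axis along the rail. Five notches, at -150, -75, 0, 75 and 150 mm along y; a bin stands opposite each but the middle one, its mouth's centre 130 mm to +x and level with the notch. The chute starts in the middle notch, has 7 mm of play either side in a notch, and slides with about 1.5 N of friction when squeezed.

How it is judged:
By the outcome, as a careful person would: the job done as asked, in the order asked, and still so for the second after the job is handed in, with the robot touching nothing.
It also fails if it takes over 29 s, if anything falls off the work surface, if the arm or the gripper's body presses on something with over 40 N, if the wrist force passes 120 N, or if a joint passes its speed limit or range.

## Working session

There is one attempt and no reset: what is moved stays moved. The work goes in short steps, Python scripts to look and compute and a tool call to move; the robot and the scene stay as the last step left them, time stands still between calls to the robot, and variables do not carry over. Pictures are saved under pics/ and viewed, and the job is handed in when it is done.

Besides the shell and the picture viewer there is one more tool, called after "Call:" as a command line: name --pt "numbers of a row" for each row, then --argument value for the rest. jog_arm: Moves the arm, as the interface text tells. Its arguments: {"type":"object","properties":{"series":{"type":"array","items":{"type":"array","items":{"type":"number"}}},"grip_force":{"type":"number"}},"required":["series"]}

```bash
mkdir -p pics
cat > h.py <<'E'
from rig import *
import cv2, numpy as np, pickle
def shot(n,tag):
    c=camera(n); pickle.dump(c,open(f'pics/{tag}.pkl','wb')); cv2.imwrite(f'pics/{tag}.png',c['img'][:,:,::-1]); return c
def crop(tag,u0,v0,u1,v1,k,out):
    c=pickle.load(open(f'pics/{tag}.pkl','rb')); im=c['img'][v0:v1,u0:u1,::-1]
    cv2.imwrite(f'pics/{out}.png',cv2.resize(im,None,fx=k,fy=k,interpolation=cv2.INTER_CUBIC))
def ray(c,u,v):
    n=cv2.undistortPoints(np.array([[[u,v]]],float),c['camera_matrix'],c['D'])[0,0]
    R,_=cv2.Rodrigues(np.array(c['rvec'],float)); t=np.array(c['tvec'],float).ravel()
    return R,t,np.array([n[0],n[1],1.])
def atz(c,u,v,z):
    R,t,d=ray(c,u,v); o=-R.T@t; w=R.T@d; return o+w*(z-o[2])/w[2]
def atd(c,u,v):
    R,t,d=ray(c,u,v); Z=float(c['depth'][int(round(v)),int(round(u))]); return R.T@(d*Z-t)
def load(tag): return pickle.load(open(f'pics/{tag}.pkl','rb'))
E
python3 - <<'E'
from h import *
a=shot('scene','s0');b=shot('top','t0')
o=get_obs();print({k:np.round(v,4) for k,v in o.items()})
E
```

```text
{'time': np.float64(0.1), 'q': array([ 1.0875,  0.5284,  1.4338,  0.    ,  1.1814, -0.1785]), 'joint_velocities': array([ 0.0001, -0.0025, -0.0039,  0.0015,  0.0013, -0.0001]), 'joint_torque': array([-1.00000e-03, -4.40985e+01, -1.77151e+01,  6.35000e-02,
        5.34000e-02, -1.00000e-04]), 'position': array([0.1872, 0.5955, 0.1844]), 'tool_rot': array([ 0.5704,  0.4177, -0.4189, -0.5698]), 'ft_force': array([ 0.5396, -0.8152,  0.1751]), 'moment': array([ 0.0086, -0.0678, -0.0017]), 'grip_width': np.float64(0.0875)}
```

View pics/s0.png

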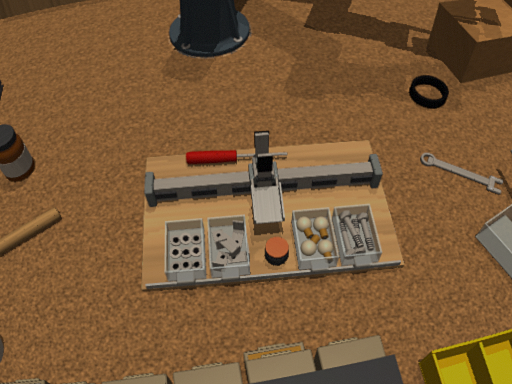

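View pics/t0.png

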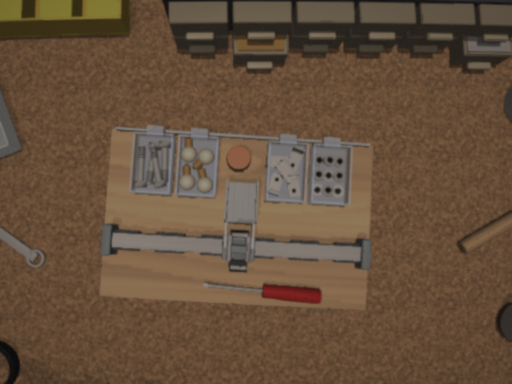

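The bolts are in the leftmost bin of the top view (about 152,165), which is the rightmost in the scene view (355,235). A screwdriver lies on the robot side of the rail, and the chute is at about (239,250) in the top view.

Run:
```python
from h import *
crop('t0',90,120,390,310,2.6,'t0c'); crop('s0',200,110,330,260,4,'s0c')
c=load('t0')
for n,u,v in [('railL',118,241),('railR',358,254),('bolt',152,165),('bulb',198,166),('brk',286,172),('wash',330,175),('chute',239,250)]:
    print(n,atd(c,u,v).round(4),atz(c,u,v,.052).round(4))
```

```text
railL [0.5344 0.2383 0.0508] [0.5345 0.238  0.052 ]
railR [ 0.5035 -0.1542  0.0532] [ 0.5034 -0.1545  0.052 ]
bolt [0.6597 0.1851 0.0306] [0.6572 0.1815 0.052 ]
bulb [0.6556 0.1073 0.0385] [0.6541 0.1063 0.052 ]
brk [ 0.6424 -0.0394  0.0429] [ 0.6416 -0.0384  0.052 ]
wash [ 0.6379 -0.1184  0.0208] [ 0.6353 -0.1117  0.052 ]
chute [0.5189 0.0426 0.1001] [0.5154 0.0419 0.052 ]
```

View pics/t0c.png

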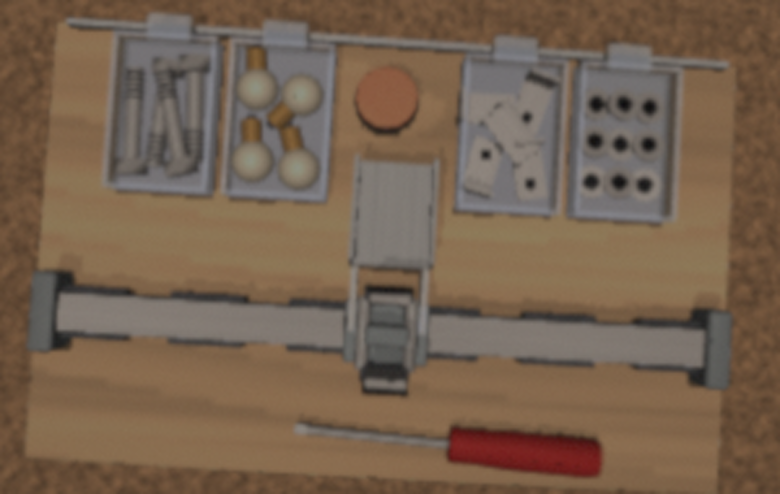

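View pics/s0c.png

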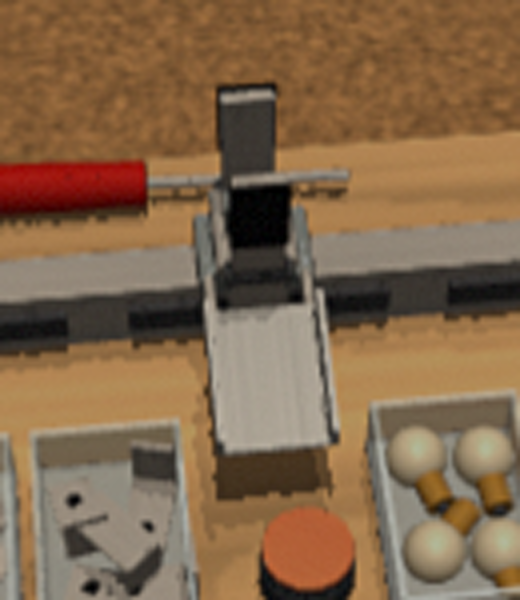

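Run:
```python
from h import *
c=load('t0')
f=lambda x,y,z:atz(c,90+x/2.6-.3,120+y/2.6-.3,z)
L=f(58,313,.052);R=f(704,346,.052);m=(L+R)/2;d=(L-R);print(L,R,m,np.linalg.norm(d));d/=np.linalg.norm(d)
print('yaw',np.arctan2(-d[0],d[1]))
# posts outer edges
L=f(32,310,.06);R=f(730,350,.06);print('posts mid',(L+R)/2)
x=np.array([d[1],-d[0]])
for n,p in [('bolt',[(118,36),(217,42),(212,192),(107,187)]),('wash',[(578,64),(683,68),(674,221),(570,215)])]:
    P=np.mean([f(*q,.048) for q in p],0);print(n,P,'rail-frame',x@(P-m)[:2],d[:2]@(P-m)[:2])
for z in(.141,.135):
  A=f(390,295,z);B=f(386,378,z);print('far,near top',A,B,(A+B)/2)
# depth scan of points with z>.1
D=c['depth'];pts=np.array([atd(c,u,v) for u in range(220,260) for v in range(225,280) if D[v,u]>0])
h=pts[pts[:,2]>.12]
q=(h[:,:2]-m[:2])@np.array([x,d[:2]]).T
print(len(h),h.min(0),h.max(0)); print('railframe',q.min(0),q.max(0),q.mean(0))
```

```text
[0.53613088 0.24766649 0.052     ] [ 0.50526093 -0.15875678  0.052     ] [0.52069591 0.04445485 0.052     ] 0.4075939455526285
yaw -0.07580960486125332
posts mid [0.52079036 0.04424909 0.06      ]
bolt [0.66012112 0.18121892 0.048     ] rail-frame 0.12866665645194386 0.14693090675005954
wash [ 0.63693794 -0.11373239  0.048     ] rail-frame 0.12788879510020804 -0.1489290756929091
far,near top [0.54605398 0.04164059 0.141     ] [0.50034616 0.04483789 0.141     ] [0.52320007 0.04323924 0.141     ]
far,near top [0.54583306 0.04154455 0.135     ] [0.49971567 0.0447705  0.135     ] [0.52277436 0.04315752 0.135     ]
242 [0.49150435 0.02959317 0.12122848] [0.54945234 0.05817028 0.1440831 ]
railframe [-0.02924712 -0.01316299] [0.02868973 0.011748  ] [-0.00184316 -0.00112452]
```

```bash
cat >> h.py <<'E'
from scipy.spatial.transform import Rotation as Ro
YAW=-0.076; MID=np.array([.5207,.0444]); YD=np.array([-np.sin(YAW),np.cos(YAW)]); XD=np.array([np.cos(YAW),np.sin(YAW)])
def delta(target,sgn=1):
    o=get_obs();R=Ro.from_quat(o['tool_rot'])
    x=np.r_[sgn*XD,0];y=np.array([0,0,-1.]);T=Ro.from_matrix(np.c_[x,y,np.cross(x,y)])
    print('now',o['time'],o['position'].round(4),'tool axes',R.as_matrix().round(3).tolist())
    print('shift mm',(R.inv().apply(np.array(target)-o['position'])*1000).round(1),'rotvec',(R.inv()*T).as_rotvec().round(4))
E
python3 - <<'E'
from h import *
delta([.5207,.0442,.185],1);delta([.5207,.0442,.185],-1)
E
```

```text
now 0.1 [0.1872 0.5955 0.1844] tool axes [[0.3, -0.001, -0.954], [0.954, -0.002, 0.3], [-0.002, -1.0, 0.0]]
shift mm [-425.8    0.  -483.6] rotvec [ 1.000e-03  1.342e+00 -1.800e-03]
now 0.1 [0.1872 0.5955 0.1844] tool axes [[0.3, -0.001, -0.954], [0.954, -0.002, 0.3], [-0.002, -1.0, 0.0]]
shift mm [-425.8    0.  -483.6] rotvec [-2.0000e-03 -1.7996e+00 -1.0000e-03]
```

Call:
jog_arm --pt "-20 0 -22 0 0.06 0 -1" --pt "-55 0 -62 0 0.17 0 -1" --pt "-95 0 -107 0 0.3 0 -1" --pt "-135 0 -153 0 0.43 0 -1" --pt "-175 0 -198 0 0.55 0 -1" --pt "-215 0 -244 0 0.68 0 -1" --pt "-255 0 -289 0 0.8 0 -1" --pt "-295 0 -335 0 0.93 0 -1" --pt "-335 0 -380 0 1.06 0 -1" --pt "-375 0 -426 0 1.18 0 -1" --pt "-405 0 -460 0 1.28 0 -1" --pt "-426 0 -484 0 1.342 0 -1" --pt "-426 0 -484 0 1.342 0 -1" --pt "-426 0 -484 0 1.342 0 -1"

```text
time: 1.85
position: [0.5202, 0.0452, 0.1848]
tool_rot: [-0.706, 0.027, -0.026, 0.707]
ft_force: [-1.0, 0.4, 0.2]
grip_width: 0.0868
```

Run:
```python
from h import *
delta([.5207,.0442,.103],1); shot('wrist','w1')
```

```text
now 1.85 [0.5202 0.0452 0.1848] tool axes [[0.997, -0.002, 0.075], [-0.075, 0.001, 0.997], [-0.002, -1.0, 0.001]]
shift mm [ 0.8 81.8 -1. ] rotvec [-0.0006  0.0005 -0.0021]
```

View pics/w1.png

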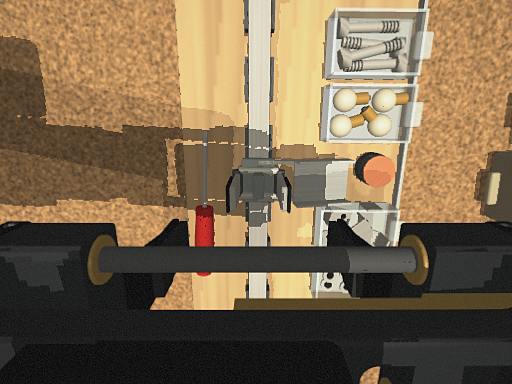

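The wrist view shows the levers at columns 228–290, centred between the fingers (187–330). The bolt bin is at (378,45), towards +y. Next I go down.

Call:
jog_arm --pt "1 20 -1 0 0 0 -1" --pt "1 45 -1 0 0 0 -1" --pt "1 68 -1 0 0 0 -1" --pt "1 82 -1 0 0 0 -1" --pt "1 82 -1 0 0 0 -1" --pt "1 82 -1 0 0 0 -1" --grip_force 20

```text
time: 2.65
position: [0.5228, 0.0438, 0.1039]
tool_rot: [0.707, -0.026, 0.027, -0.707]
ft_force: [0.1, 0.6, -0.1]
grip_width: 0.0872
```

Run:
```python
from h import *
delta([.5207,.0442,.103],1); shot('scene','s2');crop('s2',150,60,350,260,3,'s2c')
```

```text
now 2.65 [0.5228 0.0438 0.1039] tool axes [[0.997, 0.001, 0.075], [-0.075, -0.0, 0.997], [0.001, -1.0, -0.0]]
shift mm [-2.2  0.9  0.3] rotvec [0.     0.0006 0.0014]
```

View pics/s2c.png

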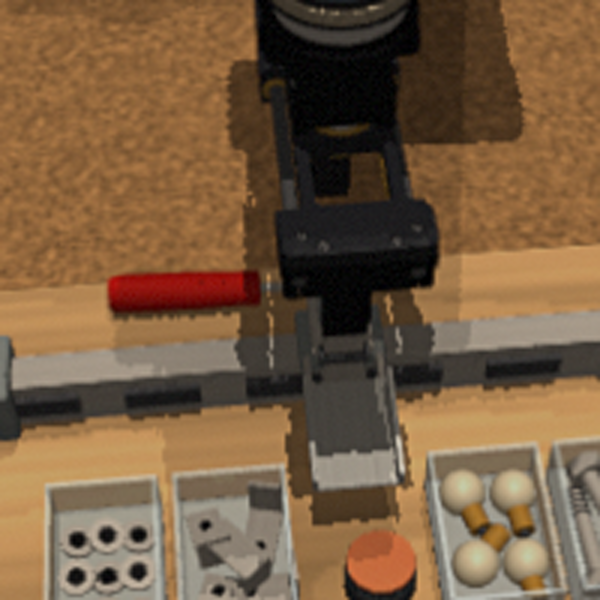

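Call:
jog_arm --pt "-1 1 0 0 0 0 -1" --pt "-1 1 0 0 0 0 1" --pt "-1 1 0 0 0 0 1" --pt "-1 1 0 0 0 0 1" --pt "-1 1 0 0 0 0 1" --pt "-1 1 0 0 0 0 1" --pt "-1 1 0 0 0 0 1" --pt "-1 1 0 0 0 0 1" --grip_force 20

```text
time: 3.7
position: [0.5205, 0.0436, 0.1018]
tool_rot: [-0.707, 0.027, -0.026, 0.707]
ft_force: [-1.8, 0.3, -0.2]
grip_width: 0.0281
```

Run:
```python
from h import *
p=MID+.150*YD; print(p); delta([*p,.103],1)
```

```text
[0.53208903 0.19396701]
now 3.7 [0.5205 0.0436 0.1018] tool axes [[0.997, -0.002, 0.076], [-0.076, 0.0, 0.997], [-0.002, -1.0, -0.0]]
shift mm [  0.2  -1.2 150.8] rotvec [ 0.      0.0001 -0.0017]
```

Run:
```python
from h import *
shot('scene','s3');crop('s3',200,80,300,230,4,'s3c')
shot('wrist','w3');shot('top','t3');crop('t3',180,180,300,290,5,'t3c')
print(get_obs()['grip_width'])
```

```text
0.02812011777786628
```

View pics/s3c.png

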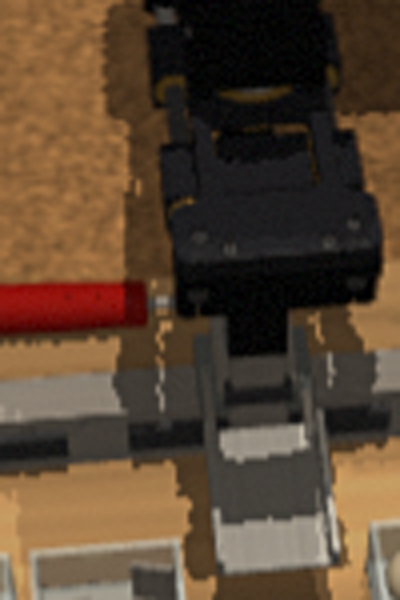

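View pics/w3.png

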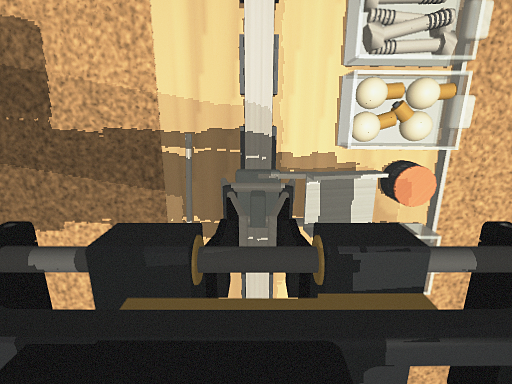

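View pics/t3c.png

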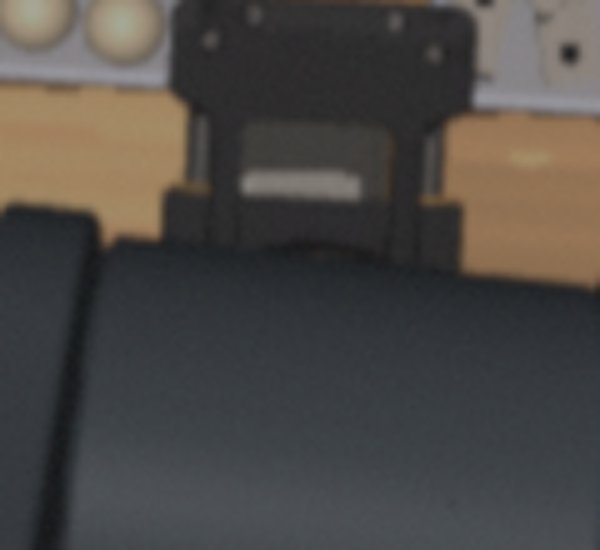

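Run:
```python
from h import *
crop('w3',180,150,340,310,5,'w3c');crop('w1',180,140,340,260,5,'w1c')
c=load('w3')
for v in (190,200,210,220,235):
  print(v,[(u,*(atd(c,u,v)*1000).round(0).astype(int)) for u in range(216,304,6)])
```

```text
190 [(216, np.int64(476), np.int64(44), np.int64(11)), (222, np.int64(487), np.int64(51), np.int64(44)), (228, np.int64(498), np.int64(60), np.int64(79)), (234, np.int64(502), np.int64(59), np.int64(79)), (240, np.int64(507), np.int64(59), np.int64(79)), (246, np.int64(512), np.int64(58), np.int64(78)), (252, np.int64(517), np.int64(58), np.int64(79)), (258, np.int64(522), np.int64(58), np.int64(79)), (264, np.int64(527), np.int64(57), np.int64(78)), (270, np.int64(532), np.int64(57), np.int64(79)), (276, np.int64(537), np.int64(57), np.int64(79)), (282, np.int64(542), np.int64(56), np.int64(79)), (288, np.int64(546), np.int64(56), np.int64(79)), (294, np.int64(556), np.int64(43), np.int64(34)), (300, np.int64(565), np.int64(37), np.int64(13))]
200 [(216, np.int64(475), np.int64(32), np.int64(11)), (222, np.int64(486), np.int64(40), np.int64(40)), (228, np.int64(500), np.int64(59), np.int64(106)), (234, np.int64(505), np.int64(58), np.int64(104)), (240, np.int64(505), np.int64(46), np.int64(65)), (246, np.int64(511), np.int64(46), np.int64(66)), (252, np.int64(517), np.int64(55), np.
[... 2002 characters left out ...]
p.int64(503), np.int64(56), np.int64(161)), (228, np.int64(506), np.int64(55), np.int64(160)), (234, np.int64(507), np.int64(49), np.int64(145)), (240, np.int64(510), np.int64(45), np.int64(138)), (246, np.int64(513), np.int64(44), np.int64(136)), (252, np.int64(512), np.int64(6), np.int64(51)), (258, np.int64(518), np.int64(6), np.int64(51)), (264, np.int64(524), np.int64(6), np.int64(51)), (270, np.int64(529), np.int64(43), np.int64(137)), (276, np.int64(532), np.int64(43), np.int64(138)), (282, np.int64(535), np.int64(49), np.int64(152)), (288, np.int64(538), np.int64(53), np.int64(160)), (294, np.int64(541), np.int64(54), np.int64(163)), (300, np.int64(544), np.int64(54), np.int64(164))]
```

View pics/w3c.png

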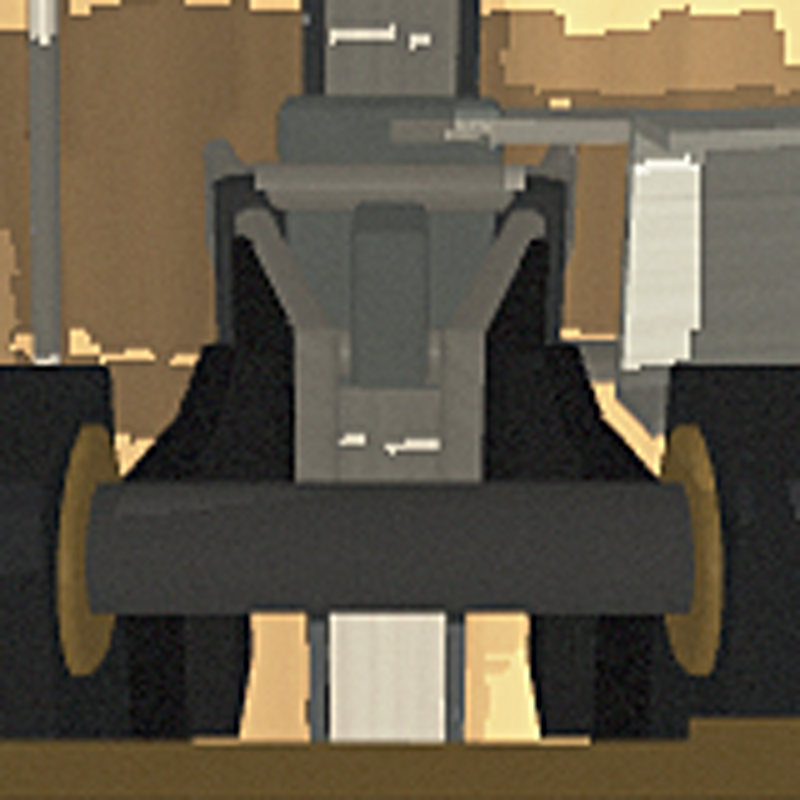

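View pics/w1c.png

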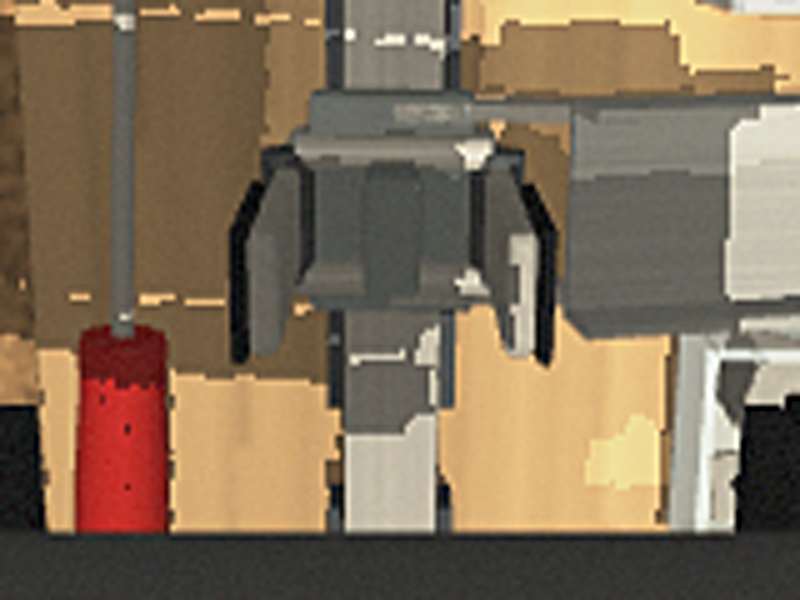

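The levers are squeezed. At their tops (z 139) they are about 30 mm apart, and at the bottom of the pads about 46 mm. That fits a lean of 0.22 rad at the stop and explains the 28 mm finger opening. Next I slide 150 mm along tool z.

Call:
jog_arm --pt "0 0 5 0 0 0 1" --pt "0 0 17 0 0 0 1" --pt "0 0 35 0 0 0 1" --pt "0 0 55 0 0 0 1" --pt "0 0 75 0 0 0 1" --pt "0 0 95 0 0 0 1" --pt "0 0 115 0 0 0 1" --pt "0 0 133 0 0 0 1" --pt "0 0 145 0 0 0 1" --pt "0 0 150.5 0 0 0 1" --pt "0 0 150.5 0 0 0 1" --pt "0 0 150.5 0 0 0 1" --pt "0 0 150.5 0 0 0 1" --grip_force 20

```text
time: 5.48
position: [0.5328, 0.1935, 0.1021]
tool_rot: [-0.706, 0.027, -0.027, 0.707]
ft_force: [-0.9, 1.1, -9.3]
grip_width: 0.028
```

Run:
```python
from h import *
p=MID+.150*YD; delta([*p,.103],1)
shot('scene','s4');shot('top','t4');crop('s4',230,100,400,280,4,'s4c')
```

```text
now 5.475 [0.5328 0.1935 0.1021] tool axes [[0.997, 0.0, 0.077], [-0.077, 0.0, 0.997], [0.0, -1.0, 0.0]]
shift mm [-0.8 -0.9  0.4] rotvec [-0.0005 -0.0008  0.    ]
```

View pics/s4c.png

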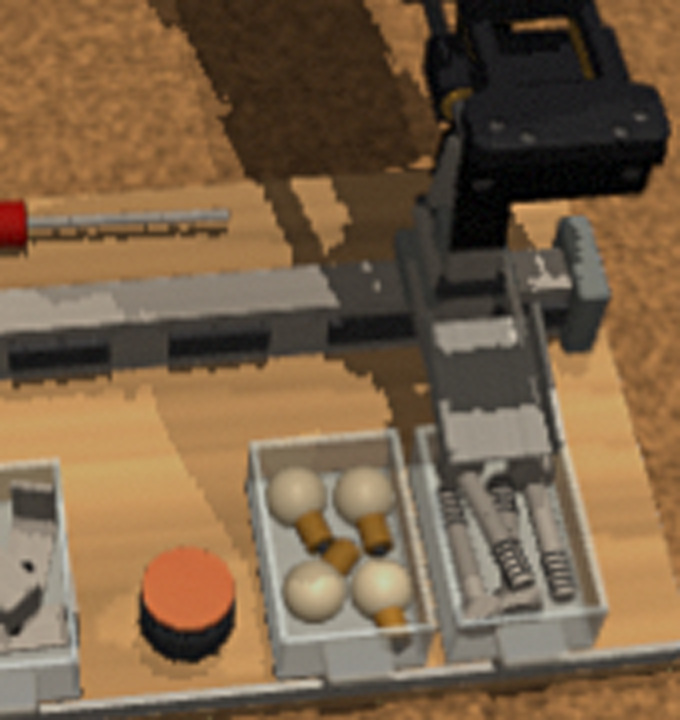

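View pics/t4.png

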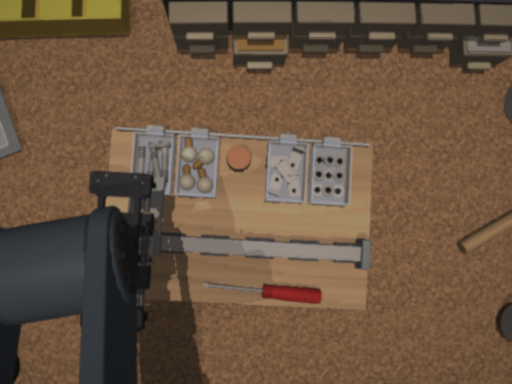

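Run:
```python
from h import *
for tag,pts in (('s0',[(200+220/4,110+446/4),(200+333/4,110+440/4),(200+275/4,110+420/4)]),('s4',[(230+440/4,100+455/4),(230+553/4,100+455/4),(230+495/4,100+430/4)])):
    c=load(tag); print(tag,'depth mid',atd(c,*pts[2]).round(4))
    z=.062
    P=[atz(c,*p,z) for p in pts[:2]]
    print([(XD@(p[:2]-MID)).round(4) for p in P],[(YD@(p[:2]-MID)).round(4) for p in P], 'mid',np.mean([YD@(p[:2]-MID) for p in P]))
```

```text
s0 depth mid [0.6143 0.0375 0.061 ]
[np.float64(0.1049), np.float64(0.1071)] [np.float64(-0.0246), np.float64(0.0236)] mid -0.0005311536925654021
s4 depth mid [0.6266 0.1865 0.0615]
[np.float64(0.1052), np.float64(0.1106)] [np.float64(0.123), np.float64(0.1724)] mid 0.14766074520043407
```

The slide came to about 148 mm, inside the ±7 mm notch play. I nudge it +1.5 mm and let go.

Call:
jog_arm --pt "0 0 1.5 0 0 0 1" --pt "0 0 1.5 0 0 0 1" --pt "0 0 1.5 0 0 0 1" --pt "-1 0 1.5 0 0 0 -1" --pt "-1 0 1.5 0 0 0 -1" --pt "-1 0 1.5 0 0 0 -1" --pt "-1 0 1.5 0 0 0 -1" --pt "-1 0 1.5 0 0 0 -1" --pt "-1 0 1.5 0 0 0 -1"

```text
time: 6.7
position: [0.5318, 0.1956, 0.1027]
tool_rot: [-0.706, 0.027, -0.027, 0.707]
ft_force: [0.2, 0.9, 1.1]
grip_width: 0.0801
```

Run:
```python
from h import *
o=get_obs();print(o['grip_width'],o['position'])
shot('wrist','w5');crop('w5',150,130,350,280,4,'w5c')
```

```text
0.08014242852071901 [0.53179365 0.19560317 0.10265947]
```

View pics/w5c.png

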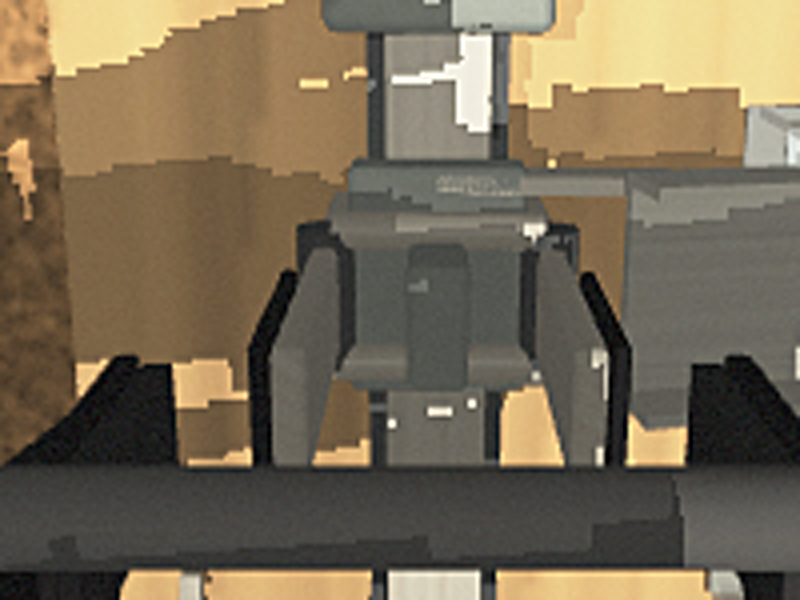

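Both levers have sprung fully out and the fingers are clear of them. I go up, then look.

Call:
jog_arm --pt "0 -10 0 0 0 0 -1" --pt "0 -30 0 0 0 0 -1" --pt "0 -60 0 0 0 0 -1" --pt "0 -85 0 0 0 0 -1" --pt "-40 -90 -30 0 0 0 -1" --pt "-80 -90 -80 0 0 0 -1" --pt "-100 -90 -130 0 0 0 -1" --pt "-100 -90 -185 0 0 0 -1" --pt "-100 -90 -240 0 0 0 -1" --pt "-100 -90 -270 0 0 0 -1" --pt "-100 -90 -270 0 0 0 -1" --pt "-100 -90 -270 0 0 0 -1"

```text
time: 8.25
position: [0.4115, -0.0658, 0.1925]
tool_rot: [-0.706, 0.027, -0.027, 0.707]
ft_force: [0.4, 0.1, 0.6]
grip_width: 0.087
```

Run:
```python
from h import *
c=shot('top','t6');crop('t6',90,120,390,310,2.6,'t6c');shot('scene','s6');crop('s6',270,100,410,280,4,'s6c')
D=c['depth'];x=XD
pts=np.array([atd(c,u,v) for u in range(105,200) for v in range(215,285) if D[v,u]>0])
h=pts[(pts[:,2]>.12)&(pts[:,2]<.15)];q=(h[:,:2]-MID)@np.array([XD,YD]).T
print(len(h),q.min(0),q.max(0),q.mean(0))
```

```text
271 [-0.02880968  0.13765419] [0.03070975 0.16351811] [-0.00105759  0.14923165]
```

View pics/t6c.png

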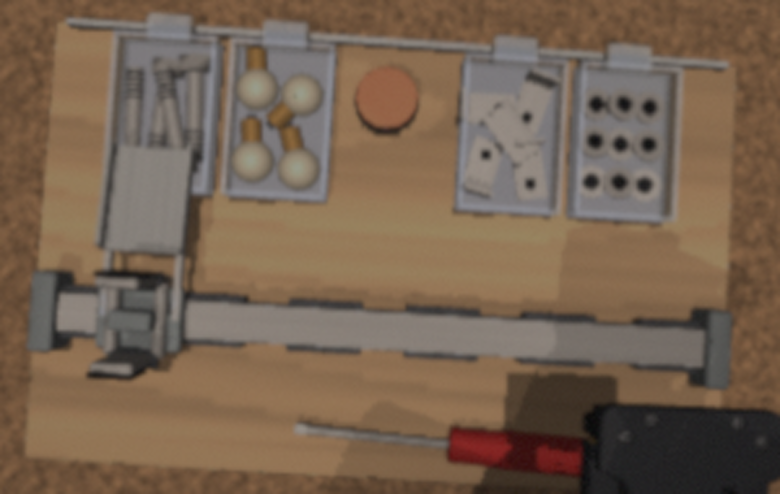

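View pics/s6c.png

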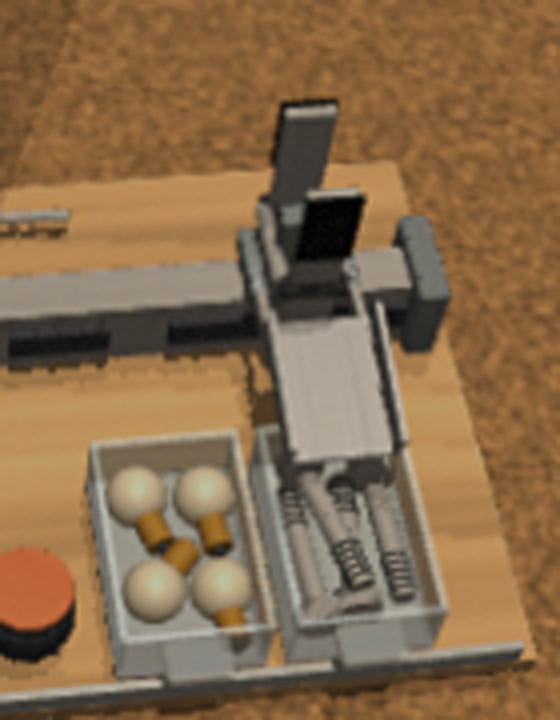

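The chute sits about 150 mm along the rail, and the pads measure 59.5 mm over their outer faces, so they are at rest and locked. The robot is clear of everything.

```bash
python3 -c "
from rig import *
print(hand_in())"
```

```text
the job is handed in; nothing more can be done
None
```

I squeezed the chute's levers, slid it 150 mm along the rail (to +y) to the bolt-bin notch, let go, moved the arm clear and handed the job in at about 8.4 s.

- **Position:** the last pictures put the chute at about +149 mm, and it read about -1 mm at the start. The trough opens over the bolt bin, well within the 7 mm of notch play.
- **Locked:** the pads measured about 59.5 mm over their outer faces, against 59 mm at rest. That means the levers are fully released and the teeth are home. This is a measurement only; I did not push the chute to test the lock.
- **Disagreements:**
  - While squeezed, the gripper read 28 mm instead of the 38 mm given for the pads' middle. The wrist depth view showed the levers leaning inward to their stop, so I took it as a full squeeze.
  - Before I let go, a reading off the trough corners gave about 148 mm, so I nudged the chute 1.5 mm further.
- **Forces:** the highest wrist force I saw was about 9 N, at the end of the slide.

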